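Switch off the doorbell supply and prove its two terminals dead

ROBOT

A 7-joint arm with a two-finger parallel gripper is mounted at the origin on the work surface. World frame = base frame: x ahead of the robot, y to its left, z up, the work surface at z = 0. Lengths are in m, angles in rad, forces in N, time in s.
With the tool pointing down it reaches from about 0.4 to 0.85 m from the base axis. Payload 10.4 kg.
Tool frame: the origin (TCP) lies midway between the tips of the shut fingers; the grasp point (between the pads) lies 19 mm behind it; z points along the fingers, y is the line along which they close (so a half turn about z gives the same grasp; the last joint's range is limited). The gripper opens to 87 mm and grips with 3 to 60 N. Pads are 19 mm wide; open, the fingers measure 117 mm over their backs; the gripper's body (75 mm by 190 mm) begins 51 mm behind the grasp point.
Start: joints at [-1.312, 0.332, -0.065, 1.46, 0.022, 1.35, -0.088], TCP at [0.174, 0.6, 0.223] pointing down, gripper open.
Joint ranges: [-2.6, 2.6], [-0.5, 2.12], [-1.47, 1.34], [0.16, 2.42], [-1.27, 4.41], [0.06, 2.06], [-2.6, 2.6]. Speed limits (rad/s): [2.22, 2.22, 2.79, 2.79, 3.14, 3.14, 3.14].

INTERFACE

Orientations are given as a unit quaternion [x, y, z, w].
In Python, from bench import r gives the robot as it stands.
- The arm moves only by the tool arm_command, never from a script. Its argument "moves" is one flat list of numbers, 4 for each row, row after row: the shift along the tool's x, y, z in cm, then the turn about the tool's z in degrees. A call has 1 to 12 rows; each row shifts and turns the commanded pose from where the row before left it, along the tool's axes as they then stand; what a row does not reach is not made up. A row lasts 1/12 s, in which the tool goes at most 41.7 mm and 7.16 degrees, less where a joint would pass 70% of its speed; a pose out of reach is approached as far as the arm can. A call with a gripper value outside its range is refused whole. "fingers" is the opening in per cent of the stroke, from 0 (shut) to 100 (fully open), set as the call begins (left out, the last holds). The fingers move at their own pace and stop on an object; "squeeze" is the grip in N (left out, the last holds). Time passes only in rows, so rows that do not move let the fingers close. It gives the time, the measured TCP pose, the force, the opening and the grip force at its end, in the units of the state.
- r.read_state(): the state, without advancing time (a new reading comes with each control period).
- r.camera(name): name is "scene" or "top"; returns the picture (384x512x3 uint8, red, green, blue); there is no depth.
- r.camera_info(name): a dict with "fx", "fy", "cx", "cy" (pixels), "k1" (the pictures are not rectified: a ray, as slopes to the right and down, at radius r is drawn at 1 + k1 r^2 times it, then the intrinsics apply), "origin" and "attitude" of the camera in the world. Camera axes: x right, y up, looking along -z (the intrinsics and any distortion apply to the point x, -y, -z); pixel columns grow to the right and rows downward; lengths in m; the calibration is good to about 2 mm. A picture is of the moment at which its call begins. camera_info takes no time and is no camera call.
- r.close_job(): hands the job in; it is judged then, once.
The state is a dict: "time": time; "joint_positions": joint angles; "joint_vel": joint speeds; "joint_torque": joint torques, N m; "ee_pos": TCP position; "eef_rot": TCP orientation; "ft_force": force on the tool from outside, world axes, zero at the start; "torque": the same for the moment, N m; "width": finger opening in m; "grip_force": force on a finger pad.
Only numpy, scipy, OpenCV 4.12 (cv2) and the standard library are available. Lean on these libraries where they do the work, as an engineer would, in place of code of your own. Each camera call takes 0.05 s, during which the arm holds its last target. There are 200 camera calls.

TASK

Switch off the doorbell supply on the grey board by pushing its toggle lever all the way over to the far side, away from the robot. Then take the voltage tester off the pine box and touch its bent tip gently on the round brass pad and after that on the square brass pad, resting for about half a second on each; keep off the long narrow earth pad. Then lay the tester gently back in the two notches on the pine box with its tip hanging down, and do not disturb the comb, the flashlight or the coin jar.

Things in the scene. Friction and masses are not known exactly. Their poses are not given: they have to be found in the camera images.
- board: grey board, 120 (x) x 330 (y) x 15 mm, fixed flat on the shelf; origin in the middle of its underside, x away from the robot, y along its length. It carries the toggle switch at its +y end and three white terminal blocks in a row, 75 mm apart, along y at x = +10 mm (y about +40, -35 and -110 mm; which pad is on which varies)
- lever (a joint): toggle lever angle in rad: 0 leaning fully towards the board's -x side (on), 1.1 leaning fully to its +x side (off); starts near 0 and stays where it is left. It turns about the board's y axis
- lever_pivot (a point): pivot of the toggle lever, 37 mm above the shelf, on top of a white switch block 70 x 50 mm, 25 mm high, standing on the board; axes as the board
- lever_tip (a point): centre of the black ball (26 mm across) on the end of the toggle lever; a 10 mm steel rod runs from the pivot to it, 70 mm long. At lever 0 it stands 37 mm to -x and 60 mm above the pivot, at lever 1.1 37 mm to +x
- pad_round: round brass pad, 40 mm across, on a white block 52 x 56 mm whose top is 45 mm above the shelf; origin in the middle of the pad's top face, 55 mm above the shelf, z up. The pad is sprung: it gives downwards up to 7 mm (0.5 N to start, 4 N at the bottom)
- pad_square: square brass pad, 38 x 38 mm, otherwise as the round one; origin in the middle of its top face, 55 mm above the shelf
- pad_bar: long narrow brass earth pad, 12 (x) x 48 (y) mm, otherwise as the round one; origin in the middle of its top face, 55 mm above the shelf. Not to be touched
- tester: voltage tester: black handle of square section 20 x 20 mm, 120 mm long along x (-60 to +60 mm); origin in the middle of the handle's underside. A 6 mm steel rod leaves the front of the handle at half its height, runs on to x = +100 mm and there bends straight down (-z). 90 g
- tester_tip (a point): lowest point of the 12 mm steel ball at the bent end of the tester's rod: at (100, 0, -30) mm in the tester's frame, axes as the tester
- pine_box: pine box 160 (x) x 170 (y) x 50 mm, fixed, shut drawer at -x; origin in the middle of its underside. On top two cleats, 12 mm thick, at x = -45 and +45 mm, each with a notch 30 mm wide (y -15 to 15); notch floors 85 mm, horns 97 mm above the shelf. The tester's handle lies along x in both, tip towards +x, origins within 5 mm in plan
- coin_jar: glass coin jar with steel lid, 72 mm across, 106 mm high; origin in the middle of its underside. Bystander
- flashlight: aluminium flashlight lying along its x, 145 mm long, 44 mm thick at the head, with a rubber button; origin under its middle. Bystander
- comb: grey plastic comb lying flat along its y, 160 x 30 x 5 mm; origin under its middle. Bystander
Mind the look-alikes: they are no part of the job. Of the things that look like the pine_box, the middle-sized one is meant.

How it is judged:
On the way, in this order (a step that is already met when the one before it is completed fails the run):
1. the toggle lever is pushed over to off (above 0.9 rad) (value of joint lever above 0.9 rad), for 0.2 s.
2. the tester's tip rests on the round pad (0.3 N or more, tip within 25 mm of the pad's centre) for 0.25 s (contact force between tester and pad_round above 0.3 N and distance between tester_tip and pad_round below 0.025 m), for 0.25 s.
3. the tester's tip rests on the square pad (0.3 N or more, tip within 25 mm of the pad's centre) for 0.25 s (contact force between tester and pad_square above 0.3 N and distance between tester_tip and pad_square below 0.025 m), for 0.25 s.
At the end, for the whole second after the job is handed in: Lever off (above 0.9 rad). Tester still and released in both notches: origin within 25 mm along and 10 mm across of the box's middle, within 4 mm of 85 mm height, level within 0.1 rad, tip hanging down, along the notches within 0.25 rad (either end first) (value of joint lever above 0.9 rad and x of tester in the frame of pine_box between -0.025 and 0.025 m and y of tester in the frame of pine_box between -0.01 and 0.01 m and z of tester in the frame of pine_box between 0.081 and 0.089 m and angle between tester's own z axis and vertical below 0.1 rad and angle between the x axis of tester and the x axis of pine_box, either way round below 0.25 rad and linear speed of tester below 0.02 m/s); the robot touches nothing.
It fails at once if the tester touches a pad while the switch is not off (lever below 0.9 rad) (value of joint lever below 0.9 rad and (contact force between tester and pad_round above 0.2 N or contact force between tester and pad_square above 0.2 N or contact force between tester and pad_bar above 0.2 N)).
It fails at once if a pad is pressed with more than 15 N (contact force between anything else and pad_round above 15 N or contact force between anything else and pad_square above 15 N).
It fails at once if the long earth pad is touched (contact force between anything else and pad_bar above 0.3 N).
It fails at once if the tester is dropped (falls free faster than 0.6 m/s) (linear speed of tester above 0.6 m/s and contact force between tester and the fingers below 0.05 N).
It fails at once if the comb, the flashlight or the coin jar is moved by more than 20 mm (distance of any of comb, flashlight, coin_jar from where it was at the start of the episode above 0.02 m).
It also fails if it takes over 62 s, if anything falls off the work surface, if the arm or the gripper's body presses on something with over 40 N, if the wrist force passes 120 N, or if a joint passes its speed limit or range.

## Working session

There is one attempt and no reset: what is moved stays moved. The work goes in short steps, Python scripts to look and compute and a tool call to move; the robot and the scene stay as the last step left them, time stands still between calls to the robot, and variables do not carry over. Pictures are saved under pics/ and viewed, at most 10 in all, crops included, and the job is handed in when it is done.

Besides the shell and the picture viewer there is one more tool, called as name(argument=value, ...) on one line, values as JSON. arm_command: Moves the arm, as the interface text tells. Its arguments: {"type":"object","properties":{"moves":{"type":"array"},"fingers":{"type":"number"},"squeeze":{"type":"number"}},"required":["moves"]}

```bash
mkdir -p pics
cat > h.py <<'E'
import numpy as np, cv2
from bench import r
from scipy.spatial.transform import Rotation as R
def att(i):
    a=np.array(i["attitude"],float)
    return a if a.shape==(3,3) else R.from_quat(a).as_matrix()
def ray(n,u,v):
    i=r.camera_info(n); K=np.array([[i["fx"],0,i["cx"]],[0,i["fy"],i["cy"]],[0,0,1.]])
    p=cv2.undistortPoints(np.array([[[u,v]]],float),K,np.array([i["k1"],0,0,0.]))[0,0]
    # exact for 1+k1 r^2 with r undistorted slope
    return np.array(i["origin"]),att(i)@np.array([p[0],-p[1],-1.])
def pt(n,u,v,z):
    o,d=ray(n,u,v); return o+d*(z-o[2])/d[2]
def px(n,P):
    i=r.camera_info(n); c=att(i).T@(np.array(P)-np.array(i["origin"]))
    a=np.array([c[0],-c[1]])/-c[2]; a=a*(1+i["k1"]*(a@a)); return a*[i["fx"],i["fy"]]+[i["cx"],i["cy"]]
def snap(n,f): 
    im=r.camera(n)[:,:,::-1].copy(); cv2.imwrite('pics/'+f+'.png',im); return im
E
python3 - <<'E'
from h import *
for n in("scene","top"): snap(n,n+'0'); print(r.camera_info(n))
s=r.read_state(); print(s["time"],s["ee_pos"],s["eef_rot"])
E
```

```text
{'fx': 368.75854566205254, 'fy': 368.75854566205254, 'cx': 251.09148257166578, 'cy': 187.40069358472263, 'k1': 0.023142910163332312, 'origin': array([ 1.45364097, -0.29977292,  0.74942338]), 'attitude': array([0.39695647, 0.27943484, 0.4863744 , 0.72648584])}
{'fx': 484.05574562691606, 'fy': 484.05574562691606, 'cx': 264.4233309604942, 'cy': 195.46593862640066, 'k1': -0.05641258446013438, 'origin': array([0.35133358, 0.07437536, 1.38278512]), 'attitude': array([ 0.031962  , -0.04026994, -0.70259746,  0.70972782])}
0.1 [0.17369324 0.60002328 0.22184679] [ 1.40423162e-01  9.90091385e-01 -6.15609869e-04 -7.60796330e-05]
```

View pics/scene0.png

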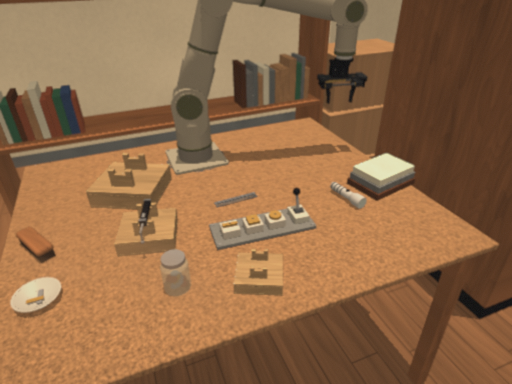

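View pics/top0.png

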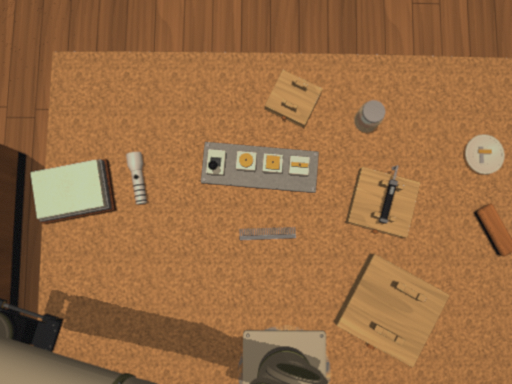

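The scene view shows the board at about (262,225), the tester on the middle-sized box at (147,230), and the lever ball at (297,191). In the top view the lever ball is at about (213,165), the round pad (246,160), square (272,162) and bar (299,165). The tester handle is at about (388,200) with its tip at (395,170). Next I measure these precisely.

Run:
```python
from h import *
T=cv2.imread('pics/top0.png'); S=cv2.imread('pics/scene0.png')
hsv=cv2.cvtColor(T,cv2.COLOR_BGR2HSV)
def comps(m,x0,y0,x1,y1,mn):
    k=np.zeros_like(m);k[y0:y1,x0:x1]=m[y0:y1,x0:x1]
    cs,_=cv2.findContours(k,cv2.RETR_EXTERNAL,cv2.CHAIN_APPROX_NONE)
    return [c for c in cs if cv2.contourArea(c)>=mn]
# brass pads
br=cv2.inRange(hsv,(10,120,120),(30,255,255))
for c in comps(br,236,150,312,175,15):
    M=cv2.moments(c);u,v=M['m10']/M['m00'],M['m01']/M['m00'];print('pad',u,v,cv2.boundingRect(c),pt('top',u,v,.055).round(4))
# board
gr=cv2.inRange(hsv,(0,0,60),(180,50,170))
for c in comps(gr,190,135,330,200,500):
    b=cv2.boxPoints(cv2.minAreaRect(c)); P=np.array([pt('top',*q,.015) for q in b]);print('board',P.round(3)[:,:2].tolist(),P.mean(0).round(4))
# black
bl=cv2.inRange(hsv,(0,0,0),(180,255,50))
for nm,bx,z in(('lever',(200,145,232,180),.097),('tester',(370,165,410,230),.105)):
  for c in comps(bl,*bx,10):
    rr=cv2.minAreaRect(c);b=cv2.boxPoints(rr);P=np.array([pt('top',*q,z) for q in b]);print(nm,rr,P.round(3)[:,:2].tolist(),P.mean(0).round(4))
# pine box
pb=cv2.inRange(hsv,(10,60,150),(28,170,255))
for c in comps(pb,335,160,432,250,300):
    rr=cv2.minAreaRect(c);b=cv2.boxPoints(rr);P=np.array([pt('top',*q,.05) for q in b]);print('box',P.round(3)[:,:2].tolist(),P.mean(0).round(4))
a=cv2.resize(T[135:185,195:325],None,fx=6,fy=6,interpolation=2); b=cv2.resize(T[155:245,335:435],None,fx=5,fy=5,interpolation=2)
cv2.imwrite('pics/c1.png',np.vstack([a[:, :780],]))
c=cv2.resize(S[180:260,200:330],None,fx=3,fy=3);d=cv2.resize(S[190:260,105:190],None,fx=3,fy=3)
out=np.zeros((600,800,3),np.uint8);out[:450,:500]=b;out[450-240+150:600,410:800]=c;out[:210,510:765]=d
cv2.imwrite('pics/c2.png',out)
```

```text
pad 299.19850187265916 164.18726591760299 (291, 162, 17, 5) [ 0.576  -0.0364  0.055 ]
pad 272.34027777777777 161.90393518518516 (266, 155, 14, 14) [0.5816 0.0383 0.055 ]
pad 245.60714285714286 159.54761904761904 (239, 153, 14, 14) [0.5873 0.1126 0.055 ]
board [[0.529, 0.239], [0.643, 0.232], [0.619, -0.092], [0.504, -0.082]] [0.5736 0.0741 0.015 ]
lever ((212.75001525878906, 164.25), (7.071067810058594, 7.77817440032959), 45.0) [[0.565, 0.214], [0.58, 0.199], [0.567, 0.185], [0.552, 0.2]] [0.5661 0.1995 0.097 ]
tester ((387.44122314453125, 201.2353057861328), (6.3059258460998535, 33.71245193481445), 14.03624439239502) [[0.429, -0.249], [0.517, -0.272], [0.513, -0.289], [0.425, -0.265]] [ 0.4707 -0.2686  0.105 ]
box [[0.59, -0.137], [0.594, -0.41], [0.344, -0.403], [0.342, -0.136]] [ 0.4675 -0.2715  0.05  ]
```

View pics/c2.png

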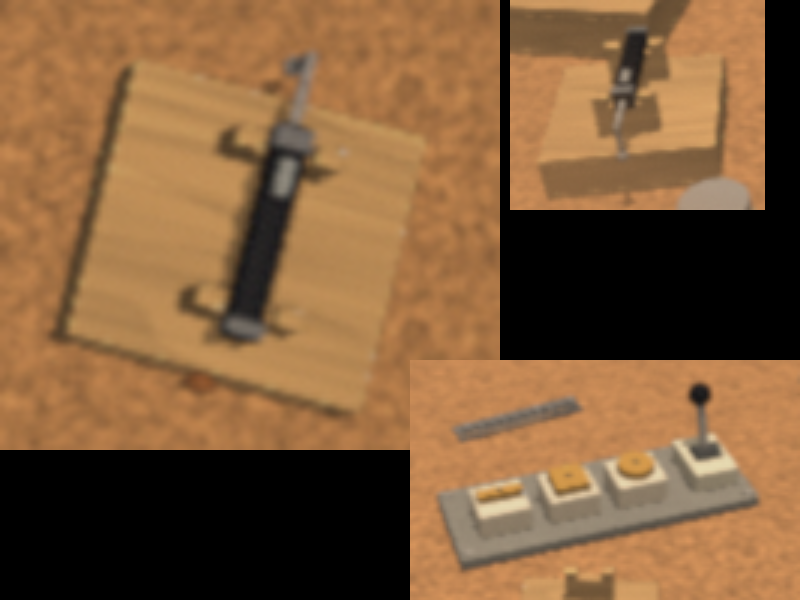

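View pics/c1.png

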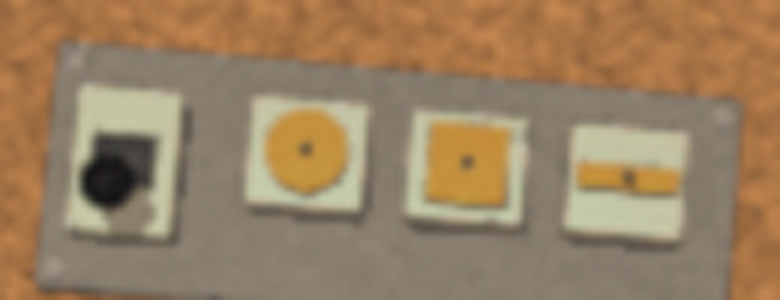

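The crops confirm the order from +y to -y: lever, round, square, bar. The handle's end caps are at about (393.6,180.6) and (383.6,221.4) in the top view.

```bash
cat >> h.py <<'E'
def go(x,y,z,yaw=None):
    """print shift in tool axes (cm) & turn (deg); yaw = heading of tool x"""
    s=r.read_state(); Rm=R.from_quat(s["eef_rot"]).as_matrix()
    d=Rm.T@(np.array([x,y,z])-s["ee_pos"])*100
    h=np.degrees(np.arctan2(Rm[1,0],Rm[0,0]))
    t=0 if yaw is None else (h-yaw+180)%360-180  # tool z down: + turn lowers heading
    print('t%.2f'%s["time"],'shift',d.round(2),'turn',round(t,1),'head',round(h,1),'tcp',np.round(s["ee_pos"],4),'tilt',Rm[:,2].round(3))
E
python3 - <<'E'
from h import *
print('ball scene',pt('scene',296.7,191.3,.097).round(4),'round',pt('scene',200+225/3,180+103/3,.055).round(4),'sq',pt('scene',200+160/3,180+117/3,.055).round(4))
a=pt('top',393.6,180.6,.1);b=pt('top',383.6,221.4,.1);print('handle',a,b,(a+b)/2,np.linalg.norm(a-b),np.degrees(np.arctan2(*(a-b)[1::-1])))
print('box corners',[pt('top',335+x/5,155+y/5,.05).round(3)[:2].tolist() for x,y in((131,65),(425,142),(355,412),(63,333))])
print('scene handle',[pt('scene',105+(x-510)/3,190+y/3,.1).round(3).tolist() for x,y in((636,33),(625,100))])
for P in((.5,.2),): go(.528,.202,.2,175.7)
E
```

```text
ball scene [0.5583 0.2046 0.097 ] round [0.5941 0.1104 0.055 ] sq [0.5897 0.0379 0.055 ]
handle [ 0.5269348  -0.28753009  0.1       ] [ 0.41684744 -0.25862705  0.1       ] [ 0.47189112 -0.27307857  0.1       ] 0.11381832953973521 -14.71078691338144
box corners [[0.568, -0.211], [0.527, -0.376], [0.376, -0.334], [0.418, -0.171]]
scene handle [[0.424, -0.258, 0.1], [0.538, -0.285, 0.1]]
t0.10 shift [-45.1  -28.38   2.22] turn -11.8 head 163.9 tcp [0.1737 0.6    0.2218] tilt [-0.    -0.001 -1.   ]
```

arm_command(moves=[-3.5,-2.3,0,0,-3.5,-2.3,0,0,-3.5,-2.3,0,0,-3.5,-2.3,0,0,-3.5,-2.3,0,0,-3.5,-2.3,0,0,-3.5,-2.3,0,0,-3.5,-2.3,0,0,-3.5,-2.3,0,0,-3.5,-2.3,0,0,-3.5,-2.3,0,0,-3.5,-2.3,0,0], fingers=0)

```text
time: 1.1
ee_pos: [0.4996, 0.2185, 0.2225]
eef_rot: [0.14, 0.99, 0.0, -0.0]
ft_force: [0.7, 0.8, 0.3]
width: 0.0151
grip_force: 0.0
```

```bash
python3 -c "
from h import *
go(.512,.2,.086,175.7)"
```

```text
t1.10 shift [-1.7  -1.44 13.65] turn -11.8 head 163.9 tcp [0.4996 0.2185 0.2225] tilt [-0.  0. -1.]
```

arm_command(moves=[-0.8,-0.7,3.5,0,-0.9,-0.7,3.5,0,0,0,3.5,-6,0,0,3.1,-5.8,0,0,0,0])

```text
time: 1.52
ee_pos: [0.5075, 0.2002, 0.0805]
eef_rot: [0.036, 0.999, -0.003, -0.004]
ft_force: [-1.2, -0.2, -0.5]
width: 0.0008
grip_force: 0.0
```

```bash
python3 -c "
from h import *
go(.614,.194,.086,175.7)
i=snap('top','t1');S=snap('scene','s1')
o=np.zeros((600,800,3),np.uint8);o[:300,:400]=cv2.resize(i[120:195,180:280],None,fx=4,fy=4);o[300:,:400]=cv2.resize(S[150:225,240:340],None,fx=4,fy=4);cv2.imwrite('pics/c3.png',o[:,:400])"
```

```text
t1.52 shift [-10.66   0.13  -0.64] turn 0.2 head 175.9 tcp [0.5075 0.2002 0.0805] tilt [-0.009 -0.005 -1.   ]
```

View pics/c3.png

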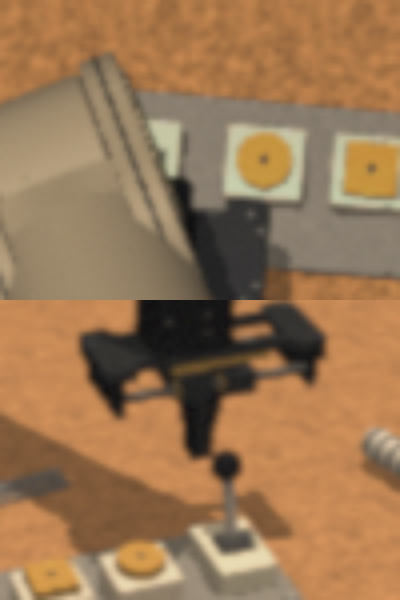

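The scene crop shows the finger tips at about (289.5,188.5) full-frame and the ball at (296.7,191.2). I'll check that they line up.

```bash
python3 -c "
from h import *
p=r.read_state()['ee_pos']
print(px('scene',p),px('scene',[.5661,.1995,.097]),px('scene',[.56,.204,.097]),px('scene',[.61,.193,.097]),px('scene',[.6,.18,.097]),px('top',[.5661,.1995,.097]))
o1,d1=ray('scene',296.7,191.3);o2,d2=ray('top',213,165)
A=np.c_[d1,-d2];t=np.linalg.lstsq(A,o2-o1,rcond=None)[0];print(o1+t[0]*d1,o2+t[1]*d2)
"
```

```text
[289.31102096 187.14944   ] [296.43576462 192.81291192] [296.78890292 191.58945332] [301.11950528 200.16988389] [295.96000179 199.46322936] [212.75766049 164.24991194]
[0.56455057 0.20104819 0.10153802] [0.56339041 0.19841001 0.10109076]
```

arm_command(moves=[-1.5,0,-0.4,0,-1.5,0,0,0,-1,0,0,0,-1,0,0,0,-1,0,0,0,-1,0,0,0,-1,0,0,0,-1,0,0,0,-1,0,0,0,-0.5,0,0,0,0,0,0,0])

```text
time: 2.53
ee_pos: [0.6016, 0.1972, 0.0898]
eef_rot: [0.036, 0.999, -0.001, -0.016]
ft_force: [-70.0, -3.8, 43.3]
width: 0.0005
grip_force: 39.3
```

```bash
python3 -c "
from h import *
go(.618,.194,.086,175.7)
S=snap('scene','s2')
cv2.imwrite('pics/c4.png',cv2.resize(S[150:225,240:340],None,fx=4,fy=4))"
```

```text
t2.53 shift [-1.67 -0.2   0.33] turn 0.1 head 175.8 tcp [0.6016 0.1972 0.0898] tilt [-0.032 -0.    -0.999]
```

View pics/c4.png

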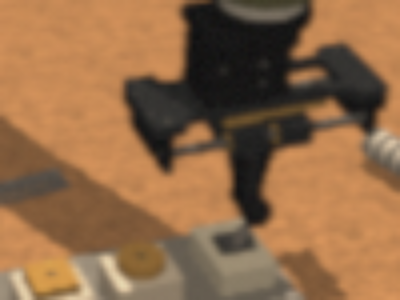

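The black ball is at about (304,203) full-frame, which is where the off position should put it. The force shows the lever is on its stop. I'll back off and look.

arm_command(moves=[1,0,0,0,1.5,0,0,0,3,0,0,0,0,0,-3.5,0,0,0,-3.5,0,0,0,-3,0])

```text
time: 3.08
ee_pos: [0.5609, 0.1986, 0.1935]
eef_rot: [0.039, 0.999, 0.0, 0.001]
ft_force: [0.8, -0.1, 1.2]
width: 0.0005
grip_force: 0.0
```

```bash
python3 -c "
from h import *
go(.474,-.273,.2,165.2)
S=snap('scene','s3');T=snap('top','t3')
print(px('scene',[.638,.194,.097]),px('top',[.638,.194,.097]))
for n,I,b in(('scene',S,(285,180,320,220)),('top',T,(195,125,232,180))):
  m=cv2.inRange(cv2.cvtColor(I,cv2.COLOR_BGR2HSV),(0,0,0),(180,255,60));m=m[b[1]:b[3],b[0]:b[2]]
  k,l,st,ce=cv2.connectedComponentsWithStats(m)
  print(n,[(s[:5].tolist(),(c+b[:2]).round(1)) for s,c in zip(st[1:],ce[1:]) if s[4]>8])
"
```

```text
t3.08 shift [  5.03 -47.69  -0.69] turn 10.4 head 175.6 tcp [0.5609 0.1986 0.1935] tilt [ 0.001  0.001 -1.   ]
[305.7383683  204.73508132] [215.36181283 138.01019142]
scene [([16, 20, 6, 6, 31], array([303.4, 202.5]))]
top [([27, 6, 10, 33, 103], array([227.9, 145.9]))]
```

arm_command(moves=[0.4,-3.9,0,0,0.4,-3.9,0,0,0.4,-4,0,0,0.4,-4,0,0,0.4,-4,0,0,0.4,-4,0,0,0.4,-4,0,0,0.4,-4,0,0,0.4,-4,0,0,0.4,-4,0,0,0.5,-4,0,5.2,0,-4,0,5.2], fingers=60)

```text
time: 4.18
ee_pos: [0.4758, -0.2764, 0.1912]
eef_rot: [0.131, 0.991, 0.0, 0.001]
ft_force: [0.3, 0.0, -0.1]
width: 0.0518
grip_force: 0.0
```

```bash
python3 -c "
from h import *
go(.474,-.273,.079,165.2)
S=snap('scene','s4');T=snap('top','t4')
for a in (.8,.9,1,1.1):
  th=a-.55; d=.07*np.sin(th); P=np.array([.601,.197,.037+.07*np.cos(th)])+d*np.array([.997,-.075,0]); print(a,px('scene',P).round(1),px('top',P).round(1))
a=cv2.resize(T[125:185,190:260],None,fx=5,fy=5);b=cv2.resize(S[170:230,260:330],None,fx=5,fy=5);c=cv2.resize(T[140:260,320:460],None,fx=2.5,fy=2.5);d=cv2.resize(S[140:260,80:220],None,fx=2.5,fy=2.5)
cv2.imwrite('pics/c5.png',np.vstack([np.hstack([a,b]),np.hstack([c,d])]))
for n,I,b in(('scene',S,(285,180,320,220)),('top',T,(200,120,232,180))):
  m=cv2.inRange(cv2.cvtColor(I,cv2.COLOR_BGR2HSV),(0,0,0),(180,255,60));m=m[b[1]:b[3],b[0]:b[2]]
  k,l,st,ce=cv2.connectedComponentsWithStats(m)
  print(n,[(s[:5].tolist(),(c+b[:2]).round(1)) for s,c in zip(st[1:],ce[1:]) if s[4]>8])
"
```

```text
t4.18 shift [ 0.27  0.27 11.22] turn -0.2 head 165.0 tcp [ 0.4758 -0.2764  0.1912] tilt [ 0.001 -0.    -1.   ]
0.8 [303.3 199.3] [214.3 144.6]
0.9 [304.1 200.9] [214.6 142.3]
1 [305.  202.8] [214.9 140.2]
1.1 [305.7 204.7] [215.3 138.2]
scene [([16, 20, 6, 6, 28], array([303.4, 202.4]))]
top [([11, 21, 8, 8, 53], array([214.6, 144.5]))]
```

View pics/c5.png

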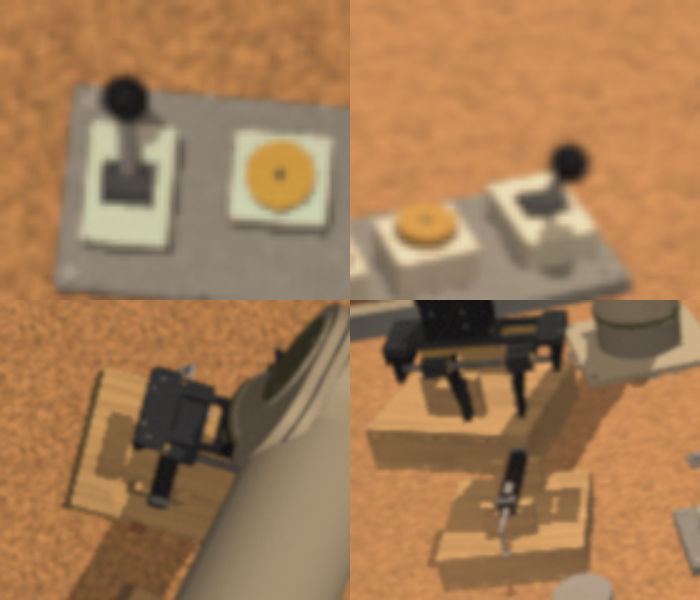

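```bash
python3 -c "
from h import *
pv=pt('top',215.8,161.8,.037);print('pivot',pv, pt('scene',260+545/5-70+0,170+200/5,.04))
for uv in (((296.7,191.3),(212.9,164.4)),((303.5,202.5),(214.7,144.5))):
  o1,d1=ray('scene',*uv[0]);o2,d2=ray('top',*uv[1])
  t=np.linalg.lstsq(np.c_[d1,-d2],o2-o1,rcond=None)[0];P=(o1+t[0]*d1+o2+t[1]*d2)/2;gap=np.linalg.norm(o1+t[0]*d1-o2-t[1]*d2)
  d=P-pv;a=np.arctan2(d[0]*.997-d[1]*.075,d[2])+.55;print(P.round(4),gap.round(4),'r',np.linalg.norm(d).round(4),'ang',a.round(3))
"
```

```text
pivot [0.58319242 0.19692581 0.037     ] [0.58479616 0.2020317  0.04      ]
[0.5653 0.1995 0.1022] 0.002 r 0.0677 ang 0.279
[0.6208 0.1957 0.0941] 0.0001 r 0.0684 ang 1.132
```

Triangulation puts the lever at about 1.13 rad, so it is fully off. It started at about 0.28. Now I grasp the tester.

arm_command(moves=[0.2,0.3,3,0,0,0,3.4,0,0,0,3,0,0,0,2,0,0,0,0,0])

```text
time: 4.7
ee_pos: [0.4732, -0.2694, 0.0729]
eef_rot: [0.128, 0.992, 0.001, -0.003]
ft_force: [-1.1, -0.3, 0.4]
width: 0.0522
grip_force: 0.0
```

arm_command(moves=[0,0,0,0,0,0,0,0,0,0,0,0,0,0,0,0,0,0,0,0,0,0,0,0,0,0,0,0], fingers=0, squeeze=25)

```text
time: 5.28
ee_pos: [0.4756, -0.2712, 0.0772]
eef_rot: [0.128, 0.992, -0.0, 0.001]
ft_force: [-1.2, -0.1, 5.9]
width: 0.0198
grip_force: 25.0
```

```bash
python3 -c "
from h import *
go(.474,-.273,.13,165.2)"
```

```text
t5.28 shift [ 0.11 -0.21 -5.28] turn 0.0 head 165.2 tcp [ 0.4756 -0.2712  0.0772] tilt [ 0.001 -0.    -1.   ]
```

arm_command(moves=[0,0,-1,0,0,0,-2,0,0,0,-2.5,0,0,0,-2,0,0,0,0,0])

```text
time: 5.7
ee_pos: [0.4769, -0.272, 0.1559]
eef_rot: [0.129, 0.992, -0.0, 0.003]
ft_force: [0.6, -1.0, -1.0]
width: 0.0196
grip_force: 25.0
```

```bash
python3 -c "
from h import *
s=r.read_state();p=s['ee_pos'];print(s['ft_force'],s['width'])
h=np.radians(-14.8);x=np.array([np.cos(h),np.sin(h),0])
tip=p+x*.0965+[0,0,-.022];print('tip model',tip,px('scene',tip),px('top',tip))
go(.5,.13,.15)
S=snap('scene','s6');T=snap('top','t6');u,v=px('scene',tip).astype(int);a,b=px('top',tip).astype(int)
A=cv2.resize(S[v-40:v+30,u-50:u+50],None,fx=4,fy=4);B=cv2.resize(T[b-35:b+35,a-50:a+50],None,fx=4,fy=4);print(u-50,v-40,a-50,b-35)
cv2.imwrite('pics/c6.png',np.hstack([A,B]))"
```

```text
[ 0.56947269 -1.03858564 -0.9750581 ] 0.019602883570550074
tip model [ 0.57019143 -0.2966349   0.13388825] [138.58525796 221.01913127] [400.25661572 162.65489183]
t5.70 shift [ 8.02 39.46  0.54] turn 0 head 165.2 tcp [ 0.4769 -0.272   0.1559] tilt [ 0.005 -0.002 -1.   ]
88 181 350 127
```

View pics/c6.png

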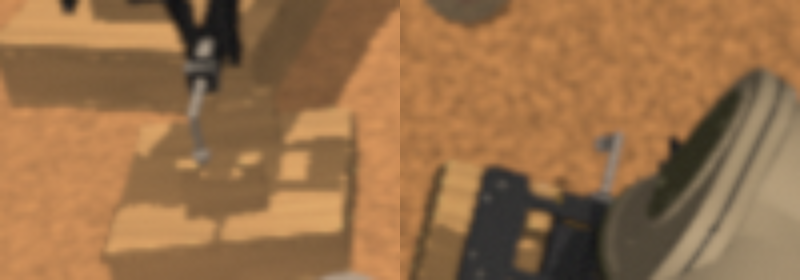

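The tip is at (138.8,221.0) in the scene view and (401.2,162.7) in the top view. Both match the model, so the grasp is true.

arm_command(moves=[0.3,1.5,0,0,0.7,3,0,0,0.8,3.8,0,0,0.8,3.8,0,0,0.8,3.8,0,0,0.8,3.8,0,0,0.8,3.8,0,0,0.8,3.8,0,0,0.8,3.8,0,0,0.8,3.8,0,0,0.7,3,0,0,0.4,2,0,0])

```text
time: 6.8
ee_pos: [0.4932, 0.1404, 0.1503]
eef_rot: [0.126, 0.992, -0.0, -0.001]
ft_force: [-0.3, 1.0, -0.8]
width: 0.0198
grip_force: 25.0
```

arm_command(moves=[0,0,2,0,0,0,2,0,0,0,1,0,0,0,0,0,0,0,0,0])

```text
time: 7.22
ee_pos: [0.4941, 0.1361, 0.1011]
eef_rot: [0.129, 0.992, -0.001, -0.001]
ft_force: [0.1, 0.5, -1.0]
width: 0.0196
grip_force: 25.0
```

```bash
python3 -c "
from h import *
go(.495,.137,.077,165.2);s=r.read_state();p=s['ee_pos'];print(s['ft_force'])
tip=p+[.0933,-.0247,-.022];print(tip,px('scene',tip),px('top',tip))
S=snap('scene','s7');T=snap('top','t7');u,v=px('scene',tip).astype(int);a,b=px('top',tip).astype(int)
A=cv2.resize(S[v-40:v+30,u-50:u+50],None,fx=4,fy=4);B=cv2.resize(T[b-35:b+35,a-50:a+50],None,fx=4,fy=4);print(u-50,v-40,a-50,b-35)
cv2.imwrite('pics/c7.png',np.hstack([A,B]))"
```

```text
t7.22 shift [-0.07  0.12  2.41] turn 0.0 head 165.2 tcp [0.4941 0.1361 0.1011] tilt [-0.002 -0.001 -1.   ]
[ 0.12936375  0.49426325 -1.02443108]
[0.5873705  0.1113692  0.07907623] [274.48078992 206.94627272] [245.8377103  157.99339183]
224 166 195 122
```

View pics/c7.png

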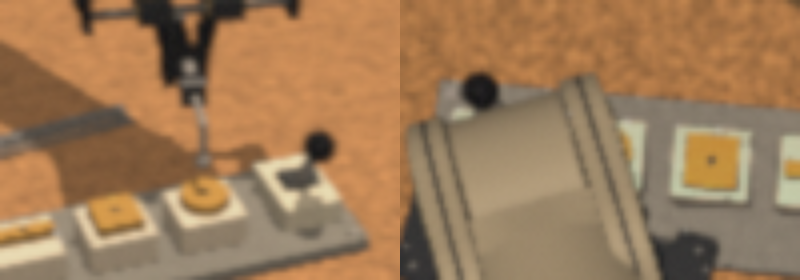

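The tip at (274.7,206.5) hangs over the round pad at (275.3,214.8), as it should. I'll lower it gently.

arm_command(moves=[0,0,1,0,0,0,0.7,0,0,0,0.3,0,0,0,0.2,0,0,0,0.2,0,0,0,0.2,0,0,0,0.1,0,0,0,0,0,0,0,0,0,0,0,0,0,0,0,0,0])

```text
time: 8.23
ee_pos: [0.4947, 0.1367, 0.0747]
eef_rot: [0.128, 0.992, 0.0, 0.0]
ft_force: [-0.4, 0.0, 0.8]
width: 0.0199
grip_force: 25.0
```

arm_command(moves=[0,0,0.1,0,0,0,0,0,0,0,0,0,0,0,0,0,0,0,0,0,0,0,0,0])

```text
time: 8.73
ee_pos: [0.4947, 0.1366, 0.0736]
eef_rot: [0.128, 0.992, 0.0, 0.0]
ft_force: [-0.8, 0.2, 0.7]
width: 0.0194
grip_force: 25.0
```

arm_command(moves=[0,0,-0.8,0,0,0,-1,0,0,0,-1,0,0,0,0,0,0,0,0,0])

```text
time: 9.15
ee_pos: [0.4952, 0.1368, 0.1025]
eef_rot: [0.128, 0.992, 0.001, 0.001]
ft_force: [-0.2, 0.1, -1.5]
width: 0.0197
grip_force: 25.0
```

```bash
python3 -c "
from h import *
go(.582-.0933+.001,.038+.0247,.1011,165.2)"
```

```text
t9.15 shift [-1.36 -7.31  0.13] turn 0.1 head 165.3 tcp [0.4952 0.1368 0.1025] tilt [ 0.002  0.001 -1.   ]
```

arm_command(moves=[-0.3,-1.5,0,0,-0.5,-2.5,0,0,-0.4,-2.3,0,0,-0.2,-1,0,0,0,0,0,0,0,0,0,0])

```text
time: 9.65
ee_pos: [0.4895, 0.0629, 0.1015]
eef_rot: [0.129, 0.992, 0.0, -0.0]
ft_force: [0.3, 0.2, -0.3]
width: 0.0194
grip_force: 25.0
```

```bash
python3 -c "
from h import *
go(.4897,.0627,.077,165.2)
S=snap('scene','s8')
tip=r.read_state()['ee_pos']+[.0933,-.0247,-.022];u,v=px('scene',tip);print(u,v,px('scene',[.582,.038,.055]))
g=cv2.inRange(cv2.cvtColor(S,cv2.COLOR_BGR2HSV),(10,120,120),(30,255,255))
v=int(v);u=int(u);cv2.imwrite('pics/c8.png',cv2.resize(S[v-35:v+35,u-50:u+50],None,fx=4,fy=4))"
```

```text
t9.65 shift [-0.02 -0.01  2.45] turn 0.0 head 165.2 tcp [0.4895 0.0629 0.1015] tilt [-0.     0.001 -1.   ]
252.6923854410678 211.39295730477403 [252.45972759 217.63860456]
```

View pics/c8.png

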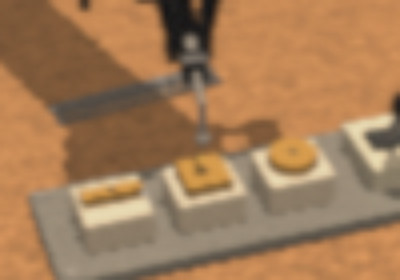

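The tip at about (252.7,211) hangs over the square pad at about (253,219). I'll lower it.

arm_command(moves=[0,0,1,0,0,0,0.7,0,0,0,0.3,0,0,0,0.2,0,0,0,0.2,0,0,0,0.2,0,0,0,0.2,0,0,0,0,0,0,0,0,0,0,0,0,0,0,0,0,0,0,0,0,0])

```text
time: 10.7
ee_pos: [0.4896, 0.0625, 0.0737]
eef_rot: [0.128, 0.992, 0.0, 0.0]
ft_force: [-1.0, 0.4, 0.6]
width: 0.0197
grip_force: 25.0
```

arm_command(moves=[0,0,0,0,0,0,0,0,0,0,0,0,0,0,0,0])

```text
time: 11.03
ee_pos: [0.4896, 0.0625, 0.0735]
eef_rot: [0.128, 0.992, 0.0, 0.0]
ft_force: [-1.4, 0.7, -0.0]
width: 0.0197
grip_force: 25.0
```

arm_command(moves=[0,0,0.1,0,0,0,0,0,0,0,0,0,0,0,0,0,0,0,0,0])

```text
time: 11.45
ee_pos: [0.4896, 0.0624, 0.0725]
eef_rot: [0.128, 0.992, 0.0, 0.0]
ft_force: [-1.9, 0.3, 1.3]
width: 0.02
grip_force: 25.0
```

arm_command(moves=[0,0,-1,0,0,0,-2,0,0,0,-2.5,0,0,0,-2,0,0,0,0,0,0,0,0,0])

```text
time: 11.95
ee_pos: [0.4902, 0.0625, 0.1488]
eef_rot: [0.128, 0.992, 0.001, 0.001]
ft_force: [-0.0, 0.2, -2.4]
width: 0.0197
grip_force: 25.0
```

```bash
python3 -c "
from h import *
go(.4750,-.2722,.15,165.2)
s=r.read_state();p=s['ee_pos'];print(s['ft_force']);tip=p+[.0933,-.0247,-.022];u,v=px('scene',tip);print(u,v)
S=snap('scene','s9');u=int(u);v=int(v);m=cv2.inRange(cv2.cvtColor(S,cv2.COLOR_BGR2HSV),(0,0,90),(180,70,255))[v-25:v+10,u-10:u+10]
k,l,st,ce=cv2.connectedComponentsWithStats(m);print([(s.tolist(),) for s in st[1:] if s[4]>5],u-10,v-25)
"
```

```text
t11.95 shift [ -7.06 -32.75  -0.16] turn 0.0 head 165.2 tcp [0.4902 0.0625 0.1488] tilt [ 0.002  0.001 -1.   ]
[-3.46489977e-04  1.84410110e-01 -2.40555829e+00]
252.14527593737225 198.91079184076926
[([5, 0, 7, 6, 25],), ([8, 8, 2, 6, 9],), ([0, 19, 14, 7, 55],)] 242 173
```

arm_command(moves=[-0.3,-1.5,0,0,-0.7,-3,0,0,-0.8,-3.6,0,0,-0.8,-3.7,0,0,-0.8,-3.7,0,0,-0.8,-3.7,0,0,-0.8,-3.7,0,0,-0.8,-3.7,0,0,-0.7,-3.4,0,0,-0.4,-1.9,0,0,-0.2,-0.9,0,0,0,0,0,0])

```text
time: 13.0
ee_pos: [0.4734, -0.2747, 0.1465]
eef_rot: [0.13, 0.992, -0.0, -0.001]
ft_force: [-0.1, 0.6, -1.6]
width: 0.0194
grip_force: 25.0
```

arm_command(moves=[0,0,1.5,0,0,0,1.5,0,0,0,1,0,0,0,0,0,0,0,0,0,0,0,0,0])

```text
time: 13.5
ee_pos: [0.4752, -0.2724, 0.1081]
eef_rot: [0.128, 0.992, 0.0, 0.0]
ft_force: [0.5, -1.3, -1.2]
width: 0.0195
grip_force: 25.0
```

```bash
python3 -c "
from h import *
go(.4752,-.273,.0775,165.2)
s=r.read_state();p=s['ee_pos'];print(s['ft_force']);tip=p+[.0933,-.0247,-.022];print(px('scene',tip+[0,0,.006]),px('top',tip+[0,0,.006]))
for n in('scene','top'):
  S=snap(n,n+'10');u,v=px(n,tip).astype(int);m=cv2.inRange(cv2.cvtColor(S,cv2.COLOR_BGR2HSV),(0,0,70),(180,75,255))[v-20:v+12,u-12:u+12]
  k,l,st,ce=cv2.connectedComponentsWithStats(m);print(n,[(s.tolist()) for s in st[1:] if s[4]>5],u-12,v-20)
"
```

```text
t13.50 shift [-0.01 -0.06  3.06] turn 0.1 head 165.3 tcp [ 0.4752 -0.2724  0.1081] tilt [ 0.001  0.    -1.   ]
[ 0.45775742 -1.28897421 -1.20672669]
[140.99106194 232.52090216] [395.98723847 165.87161746]
scene [[9, 0, 5, 12, 28], [11, 17, 3, 3, 7]] 129 214
top [[12, 18, 6, 14, 34]] 383 146
```

The tip is still exactly where the model puts it, at (141.5,232.5) in the scene view, so nothing slipped in the grip. I'll lower the tester into the notches.

arm_command(moves=[0,-0.1,1,0,0,0,0.8,0,0,0,0.5,0,0,0,0.3,0,0,0,0.2,0,0,0,0.1,0,0,0,0.1,0,0,0,0,0,0,0,0,0,0,0,0,0])

```text
time: 14.43
ee_pos: [0.4746, -0.2739, 0.0777]
eef_rot: [0.128, 0.992, 0.0, 0.0]
ft_force: [0.2, 0.3, -0.8]
width: 0.02
grip_force: 25.0
```

arm_command(moves=[0,0,0.1,0,0,0,0,0,0,0,0,0])

```text
time: 14.68
ee_pos: [0.4747, -0.2739, 0.0772]
eef_rot: [0.128, 0.992, 0.0, 0.0]
ft_force: [-2.3, 0.9, 7.6]
width: 0.02
grip_force: 25.0
```

arm_command(moves=[0,0,0,0,0,0,0,0,0,0,0,0,0,0,0,0,0,0,0,0,0,0,0,0], fingers=60)

```text
time: 15.18
ee_pos: [0.4745, -0.2738, 0.0765]
eef_rot: [0.128, 0.992, 0.0, -0.0]
ft_force: [-0.1, 0.2, 0.1]
width: 0.0491
grip_force: 0.0
```

arm_command(moves=[0,0,-1,0,0,0,-2,0,0,0,-3,0,0,0,-4,0,0,0,-4,0,3,0,-1,0,4,0,0,0,4,0,0,0,0,0,0,0,0,0,0,0])

```text
time: 16.02
ee_pos: [0.3669, -0.2457, 0.2279]
eef_rot: [0.129, 0.992, 0.001, 0.002]
ft_force: [1.6, -0.2, 1.1]
width: 0.0515
grip_force: 0.0
```

Run:
```python
from h import *
tip0=np.array([.472,-.273,.055+.006])+.1*np.array([.967,-.255,0])
print(px('scene',tip0))
S0=cv2.imread('pics/scene0.png');S=snap('scene','s11')
for I in(S0,S):
  m=cv2.inRange(cv2.cvtColor(I,cv2.COLOR_BGR2HSV),(0,0,0),(180,255,60))[190:235,135:165]
  k,l,st,ce=cv2.connectedComponentsWithStats(m);j=1+st[1:,4].argmax();print(st[j],ce[j].round(1))
d=cv2.absdiff(S0,S).max(2)
print('diff around tester',(d[195:250,120:175]>40).sum(),'comb',(d[190:208,212:260]>40).sum(),'flash',(d[180:210,328:368]>40).sum(),'jar',(d[248:296,158:192]>40).sum())
T=snap('top','t11')
m=cv2.inRange(cv2.cvtColor(T,cv2.COLOR_BGR2HSV),(0,0,0),(180,255,50))[165:230,370:410];k,l,st,ce=cv2.connectedComponentsWithStats(m);print(st[1:],ce[1:]+[370,165])
b=(200,120);m=cv2.inRange(cv2.cvtColor(T,cv2.COLOR_BGR2HSV),(0,0,0),(180,255,60))[120:180,200:232];k,l,st,ce=cv2.connectedComponentsWithStats(m);print('lever',(ce[1:]+b).round(1),st[1:,4])
s=r.read_state();print(s['time'],s['ee_pos'],s['ft_force'])
```

```text
[142.41263178 241.1374546 ]
[ 7 11  8 17 80] [11.  17.5]
[ 7 11  8 17 81] [10.7 17.3]
diff around tester 55 comb 0 flash 0 jar 0
[[ 12  20  11  35 173]
 [  0  48   6   3   8]
 [  7  50   1   1   1]
 [  7  52   2   1   2]
 [  3  54   1   1   1]
 [  5  54   1   1   1]
 [  6  55  27  10 119]
 [  5  56   1   1   1]
 [  7  57   1   1   1]
 [  3  60   1   1   1]
 [  3  62   2   1   2]
 [ 15  63   2   2   2]] [[386.83815029 204.38150289]
 [372.375      214.125     ]
 [377.         215.        ]
 [377.5        217.        ]
 [373.         219.        ]
 [375.         219.        ]
 [388.02521008 224.81512605]
 [375.         221.        ]
 [377.         222.        ]
 [373.         225.        ]
 [373.5        227.        ]
 [385.5        228.5       ]]
lever [[214.6 144.5]] [53]
16.1167 [ 0.36867543 -0.24593496  0.22730799] [-0.10679289  0.72366437 -0.29972933]
```

The tester is back at its starting place, the lever has stayed off, and the comb, flashlight and jar haven't moved.

```bash
python3 -c "
from bench import r
print(r.close_job())"
```

```text
the job is handed in; nothing more can be done
None
```

I handed the job in at about 16 s: the lever is fully off, the tester rested on the round pad and then the square pad, and it is back in the notches with nothing else disturbed; no verdict was returned.

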